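# Present a bearing ball in the inspection dish, turned a quarter turn

### The job

Pick the steel bearing ball out of the bin, leaving the other parts in it where they are, and put it in the green inspection dish on the round stand. Then lift the dish by its black grip and give it a quarter turn, always level and with the ball staying near its middle, so that the grip is straight above the yellow button and the dish centred over the stand. Finish while still holding the dish there, level, at least 3 cm up off the stand, with the ball at rest in its middle; do not put it down or let go.

Things in the scene. Friction and masses are not known exactly. Their poses are not given: they have to be found in the camera images.
- bin: open grey plastic bin, 160 x 240 x 30 mm (x, y, z), walls 4 mm thick, fixed to the desk; origin at the centre of its underside; its inner floor is 4 mm above the origin. Holds the ball and four other parts about 70 mm apart, in no fixed order
- ball_center (a point): centre of the bright steel bearing ball, 28 mm diameter, about 90 g; it rolls freely. At the start it lies on the bin's floor. Only its position means anything
- relay: black automotive relay, a 26 x 26 x 24 mm block in the bin, to be left alone; origin at the centre of its underside
- heat_sink: finned aluminium heat sink, 30 x 36 x 21 mm, in the bin, to be left alone; origin at the centre of its underside
- capacitor: dark blue capacitor, 18 mm diameter, 31 mm tall, standing in the bin, to be left alone; origin at the centre of its underside
- nozzle0: grey-brown hot-air nozzle, 25 x 27 x 30 mm, standing in the bin, to be left alone; origin at the centre of its underside
- stand: fixed stand: a grey round base plate (216 mm diameter, 8 mm thick) with an aluminium column (74 mm diameter at its flat top, 40 mm above the desk) on which the dish sits loosely. Origin at the centre of its underside. The two buttons lie on its base plate in its +y and -y directions, 92 mm from its axis
- button_yellow: yellow fixed button (a mark, it does not move), 26 mm diameter, 6 mm high, on the stand's base plate; origin at the centre of its underside. It lies a quarter turn, within about 15 degrees, to one side or the other of where the dish's grip points at the start
- button_blue: the same in blue, on the far side of the stand from the yellow one: the wrong one
- dish: loose green dish with dark rim and a black dot in its middle, 118 mm diameter, 18 mm high, 160 g; inside slightly conical (6 degrees out to 30 mm from the middle, then 14) so a ball rolls to its middle. Origin at the centre of its flat underside, z up. Towards its own -x an arm (18 mm wide, its top 14 mm above the origin) carries the black grip; 26 mm of free space between rim and grip
- dish_middle (a point): lowest point of the dish's inside, in its middle, 7 mm above dish's origin; a ball at rest here has its centre 14 mm higher
- dish_grip (a point): middle of the dish's upright black grip: a block 14 mm thick along the dish's x, 28 mm wide along its y, from 7 to 53 mm above the dish's underside, 92 mm from the dish's centre. This point is 36 mm above the underside, a good height for the TCP. Grip it from above across its 14 mm (fingers closing along the dish's x), firmly (60 N), so that the dish cannot sag

How it is judged:
By the outcome, as a careful person would: the job done as asked, in the order asked, and still so for the second after the job is handed in, while the arm keeps its last pose, push and grip.
It also fails if it takes over 64 s, if anything falls off the work surface, if the arm or the gripper's body presses on something with over 40 N, if the wrist force passes 120 N, or if a joint passes its speed limit or range.

### The arm

A 6-joint arm with a two-finger parallel gripper is mounted at the origin on a cart in front of the work surface, level with it; the furniture and walls round the work are solid. World frame = base frame: x ahead of the robot, y to its left, z up, the work surface at z = 0. Lengths are in mm, angles in degrees, forces in N, time in s.
With the tool pointing down it reaches from about 350 to 850 mm from the base axis. Payload 8.1 kg.
Tool frame: the origin (TCP) lies between the finger pads, 19 mm behind the fingertips; this is the grasp point; z points along the fingers, y is the line along which they close (so a half turn about z gives the same grasp; the last joint's range is limited). The gripper opens to 85 mm and grips with 20 to 120 N. Pads are 22 mm wide; open, the fingers measure 114 mm over their backs; the gripper's body (76 mm by 85 mm) begins 54 mm behind the grasp point. The pads swing forward as they close: fully open they stand 13 mm farther back than shut.
Start: joints at [67.701, 7.471, 85.268, -0, 87.261, -4.893], TCP at [179.467, 572.536, 249.992] pointing down, gripper open.
Joint ranges: [-169.43, 169.43], [-51.17, 129.36], [1.28, 143.12], [-76.62, 256.62], [0, 156.53], [-152.29, 152.29]. Speed limits (degrees/s): [136.94, 136.94, 159.86, 180, 180, 180].

### API

Orientations are given as [roll, pitch, yaw] about the fixed x, y, z axes, in that order (R = Rz(yaw) Ry(pitch) Rx(roll)).
In Python, from bench import status, viewer, job gives the robot as it stands.
- The arm moves only by the tool arm_command, never from a script. Its argument "targets" is a list that holds one entry, the list of rows, each a list of 7 numbers: the shift along the world's x, y, z in m, then the turn, a rotation vector about the world's x, y, z in rad, then the opening, from -1 (shut) to 1 (fully open). In form: [[[dx, dy, dz, rx, ry, rz, gripper], ...]]. A call has 1 to 10 rows; each row shifts and turns the commanded pose from where the row before left it; what a row does not reach is not made up. A row lasts 1/8 s, in which the tool goes at most 62.5 mm and 10.7 degrees, less where a joint would pass 70% of its speed; a pose out of reach is approached as far as the arm can. A call with a gripper value outside its range is refused whole. The fingers move at their own pace and stop on an object; "force" is the grip in N (left out, the last holds). Time passes only in rows, so rows that do not move let the fingers close. It gives the time, the measured TCP pose, the force, the opening and the grip force at its end, in the units of the state.
- status.sense(): the state, without advancing time (a new reading comes with each control period).
- viewer.snapshot(name): name is "scene" or "top" or "wrist"; returns the picture (480x640x3 uint8, red, green, blue); there is no depth.
- viewer.camera_model(name): a dict with "vertical_fov" (degrees; the focal length in pixels is half the picture's height over the tangent of half this angle, whatever the lens; pixels are square), "cx", "cy" (the principal point, pixels), "xyz" and "attitude" of the camera in the world. Camera axes: x right, y down, z forward; pixel columns grow to the right and rows downward; lengths in mm; the calibration is good to about 2 mm. The wrist camera is an equidistant fisheye: a pixel r from the principal point sees the ray r / f radians off the axis. A picture is of the moment at which its call begins: read the wrist's pose just before it. camera_model takes no time and is no camera call; for the wrist camera it gives the pose at the moment of the call.
- job.hand_in(): hands the job in; it is judged then, once.
The state is a dict: "time": time; "joint_pos": joint angles; "qd": joint speeds; "joint_efforts": joint torques, N m; "tool_pos": TCP position; "tcp_rot": TCP orientation; "ft_force": force on the tool from outside, world axes, zero at the start; "wrist_torque": the same for the moment, N m; "finger_gap": finger opening in mm; "grip_force": force on a finger pad.
Only numpy, scipy, OpenCV 4.12 (cv2) and the standard library are available. Lean on these libraries where they do the work, as an engineer would, in place of code of your own. Each camera call takes 0.05 s, during which the arm holds its last target. There are 200 camera calls.

## Working session

There is one attempt and no reset: what is moved stays moved. The work goes in short steps, Python scripts to look and compute and a tool call to move; the robot and the scene stay as the last step left them, time stands still between calls to the robot, and variables do not carry over. Pictures are saved under pics/ and viewed, at most 10 in all, crops included, and the job is handed in when it is done.

Besides the shell and the picture viewer there is one more tool, called as a command line: name --argument value ..., lists and objects as JSON in quotes. arm_command: Moves the arm, as the interface text tells. Its arguments: {"type":"object","properties":{"targets":{"type":"array"},"force":{"type":"number"}},"required":["targets"]}

```bash
mkdir -p pics; cat > h.py <<'E'
import numpy as np, cv2
from bench import status, viewer, job
from scipy.spatial.transform import Rotation as R
def cam(n):
    m=viewer.camera_model(n); return m
def Rm(m):
    a=np.array(m["attitude"],float)
    return R.from_euler('xyz',a,degrees=True).as_matrix() if a.shape==(3,) else a
def ray(m,u,v,fish=False):
    f=240/np.tan(np.radians(m["vertical_fov"]/2)); x=(u-m["cx"]);y=(v-m["cy"])
    if fish:
        r=np.hypot(x,y)+1e-9;t=r/f; d=np.array([x/r*np.sin(t),y/r*np.sin(t),np.cos(t)])
    else: d=np.array([x/f,y/f,1.])
    return np.array(m["xyz"]),Rm(m)@d
def onz(m,u,v,z,fish=False):
    o,d=ray(m,u,v,fish); return o+d*(z-o[2])/d[2]
E
python3 - <<'E'
from h import *
print(status.sense())
for n in ("top","scene"):
    m=cam(n); print(n,m)
    im=viewer.snapshot(n); cv2.imwrite(f"pics/{n}.png",im[:,:,::-1])
E
```

```text
{'time': 0.0, 'joint_pos': array([ 6.77011620e+01,  7.51391518e+00,  8.53299843e+01, -8.73511307e-04,
        8.72608543e+01, -4.89200501e+00]), 'qd': array([-0.01561906,  0.05834199,  0.02558516,  0.0555571 , -0.03151846,
        0.03932639]), 'joint_efforts': array([ 5.34266001e-04, -5.69392204e+01, -5.00550950e+01, -1.98651405e-04,
        1.44200778e-02, -5.42235125e-05]), 'tool_pos': array([179.26998321, 572.05336744, 248.95007267]), 'tcp_rot': array([-1.79895553e+02, -8.06391902e-03,  1.62593202e+02]), 'ft_force': array([-0.15259135, -0.40755004, -0.83526804]), 'wrist_torque': array([ 0.00922326, -0.05347109, -0.00464115]), 'grip_force': 0.0, 'finger_gap': 85.04590443863822}
top {'vertical_fov': 46.043362005074016, 'cx': 320.1530154578797, 'cy': 242.11047292530932, 'xyz': array([ 301.276498  ,  -55.2930221 , 1106.94180364]), 'attitude': array([-1.68347001e+02,  1.63227648e-01, -9.40064393e+01])}
scene {'vertical_fov': 53.877505633983596, 'cx': 319.58545413451964, 'cy': 242.32506996084115, 'xyz': array([ -59.20696284, -861.12845398,  610.20835244]), 'attitude': array([-118.48576966,    0.54789506,  -35.83948561])}
```

View pics/top.png

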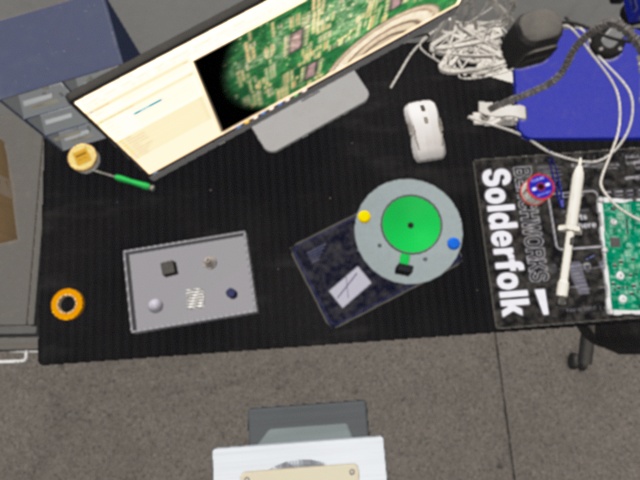

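View pics/scene.png

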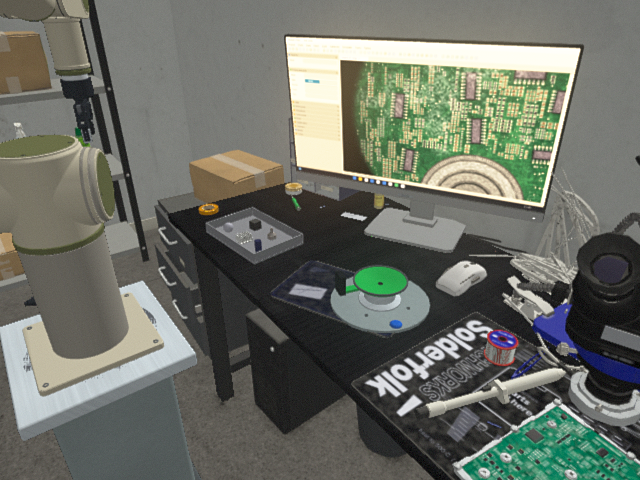

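The top view shows the bin with the ball at about (155,305), relay (169,268), heat sink (195,298), nozzle (210,262) and capacitor (232,293). The dish centre is at (411,225), its grip at (403,267), yellow at (364,216) and blue at (454,243). The scene view agrees: ball near (228,227), dish (380,280).

```bash
cat > m.py <<'E'
from h import *
m=cam("top"); im=cv2.imread("pics/top.png"); hsv=cv2.cvtColor(im,cv2.COLOR_BGR2HSV)
def blob(mask,box):
    x0,y0,x1,y1=box; k=np.zeros_like(mask); k[y0:y1,x0:x1]=mask[y0:y1,x0:x1]
    n,l,s,c=cv2.connectedComponentsWithStats(k); i=1+np.argmax(s[1:,4]); return c[i],s[i]
H,S,V=cv2.split(hsv)
g,s=blob(cv2.inRange(hsv,(45,150,80),(75,255,255)),(370,180,450,252)); print('green',g,s,onz(m,*g,40+16))
yb,s=blob(cv2.inRange(hsv,(20,150,120),(35,255,255)),(350,200,380,230)); yw=onz(m,*yb,14);print('yel',yb,s,yw)
bb,s=blob(cv2.inRange(hsv,(100,150,100),(125,255,255)),(440,230,470,255)); bw=onz(m,*bb,14);print('blu',bb,s,bw)
print('stand',(yw+bw)/2, np.linalg.norm(yw-bw))
dot,s=blob((V<60).astype(np.uint8),(400,215,420,235)); print('dot',dot,s,onz(m,*dot,47))
gr,s=blob((V<50).astype(np.uint8),(392,255,418,278)); print('grip',gr,s,onz(m,*gr,40+45))
for n,p,z in (('ball',(155,305),18),('relay',(169,268),28),('sink',(195,298),20),('nozzle',(210,262),30),('cap',(232,293),30),
 ('cL',(123,250),30),('cTR',(245,232),30),('cBR',(257,312),30),('cBL',(133,332),30)): print(n,onz(m,*p,z).round(1))
a=cv2.resize(im[225:340,115:265],None,fx=4,fy=4,interpolation=cv2.INTER_CUBIC);cv2.imwrite("pics/a.png",a)
E
python3 m.py
```

```text
green [411.1006012  223.99599198] [ 383  197   57   55 2495] [ 540.71870113 -243.34541979   56.        ]
yel [363.80952381 216.13333333] [358 211  12  11 105] [ 572.97876481 -158.47773495   14.        ]
blu [453.09090909 243.07070707] [448 238  11  11  99] [ 505.92981708 -329.53537864   14.        ]
stand [ 539.45429095 -244.0065568    14.        ] 183.72881879069368
dot [410.         224.71428571] [409 224   3   3   7] [ 541.50250953 -242.69516024   47.        ]
grip [403.28571429 269.66326531] [396 265  15  10  98] [ 449.70903654 -215.13210552   85.        ]
ball [424.6 258.   18. ]
relay [493.1 227.4  28. ]
sink [432.4 180.4  20. ]
nozzle [498.9 147.5  30. ]
cap [435.8 107.3  30. ]
cL [534.4 315.5  30. ]
cTR [553.5  77.4  30. ]
cBR [396.3  61.3  30. ]
cBL [375.2 296.6  30. ]
```

View pics/a.png

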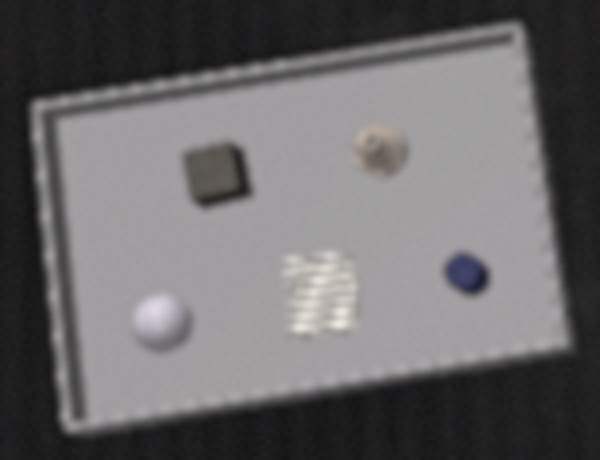

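The crop shows the ball at about (162,321), with free space along the diagonal between relay and heat sink. I'm moving above it with the fingers on that diagonal.

arm_command --targets '[[[0.0246,-0.0314,0,0,0,-0.048,0.18],[0.0246,-0.0314,0,0,0,-0.048,0.18],[0.0246,-0.0314,0,0,0,-0.048,0.18],[0.0246,-0.0314,0,0,0,-0.048,0.18],[0.0246,-0.0314,0,0,0,-0.048,0.18],[0.0246,-0.0314,-0.015,0,0,-0.048,0.18],[0.0246,-0.0314,-0.015,0,0,-0.048,0.18],[0.0246,-0.0314,-0.02,0,0,-0.048,0.18],[0.0246,-0.0314,-0.02,0,0,-0.048,0.18],[0.0246,-0.0314,-0.02,0,0,-0.048,0.18]]]'

```text
time: 1.35
tool_pos: [425.9, 257.3, 159.1]
tcp_rot: [-180.0, -0.0, 135.0]
ft_force: [0.4, 1.0, -0.3]
finger_gap: 50.4
grip_force: 0.0
```

arm_command --targets '[[[0,0,0,0,0,0,0.18],[0,0,0,0,0,0,0.18]]]'

```text
time: 1.6
tool_pos: [425.2, 258.7, 160.0]
tcp_rot: [-180.0, -0.0, 135.1]
ft_force: [0.4, 0.4, 0.0]
finger_gap: 50.4
grip_force: 0.0
```

```bash
python3 - <<'E'
from h import *
m=cam("wrist"); im=viewer.snapshot("wrist"); cv2.imwrite("pics/w1.png",im[:,:,::-1])
np.save("w1.npy",m,allow_pickle=True); print(m)
s=status.sense(); print({k:s[k] for k in('time','tool_pos','tcp_rot','ft_force','finger_gap')})
E
```

```text
{'vertical_fov': 65.70646984690485, 'cx': 325.1002488065083, 'cy': 236.39403745951313, 'xyz': array([369.49946477, 314.83944108, 285.14609788]), 'attitude': array([1.62172226e+02, 3.54788432e-02, 4.51088769e+01])}
{'time': 1.65, 'tool_pos': array([425.27966374, 259.16595459, 160.41502894]), 'tcp_rot': array([ 1.79972207e+02, -1.20954964e-02,  1.35131407e+02]), 'ft_force': array([-1.0173991 ,  0.1284415 ,  0.94557687]), 'finger_gap': 50.260929298683436}
```

View pics/w1.png

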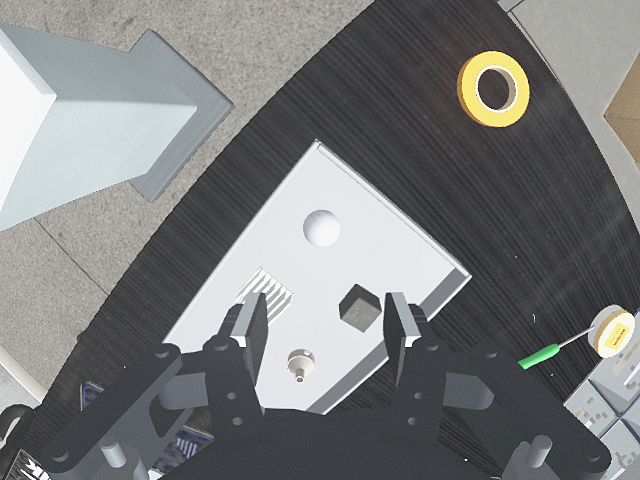

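The wrist view shows the ball at about (322,228), between the fingers' closing directions, with clear space around it.

```bash
python3 - <<'E'
from h import *
m=np.load("w1.npy",allow_pickle=True).item()
im=cv2.imread("pics/w1.png"); g=cv2.cvtColor(im,cv2.COLOR_BGR2GRAY)
c=cv2.HoughCircles(cv2.GaussianBlur(g,(3,3),0)[190:265,285:360],cv2.HOUGH_GRADIENT,1,30,param1=80,param2=10,minRadius=14,maxRadius=24); print(c)
for u,v in [(322,228)]+[(a[0]+285,a[1]+190) for a in c[0][:2]]: print(u,v,onz(m,u,v,18,True).round(1))
# triangulate with top
o1,d1=ray(m,322,228,True); o2,d2=ray(cam("top"),155.1,304.9)
d1/=np.linalg.norm(d1);d2/=np.linalg.norm(d2)
t=np.linalg.lstsq(np.c_[d1,-d2],o2-o1,rcond=None)[0]; print(o1+d1*t[0],o2+d2*t[1])
E
```

```text
[[[36.5 37.5 18.5]]]
322 228 [423.9 257.1  18. ]
321.5 227.5 [423.4 257.1  18. ]
[423.7068848  257.33711479  19.06897283] [424.60405012 257.49804406  19.21697206]
```

arm_command --targets '[[[-0.0015,-0.0012,-0.02,0,0,0,0.18],[0,0,-0.03,0,0,0,0.18],[0,0,-0.03,0,0,0,0.18],[0,0,-0.03,0,0,0,0.18],[0,0,-0.016,0,0,0,0.18],[0,0,-0.009,0,0,0,0.18],[0,0,0,0,0,0,0.18],[0,0,0,0,0,0,0.18]]]'

```text
time: 2.65
tool_pos: [424.8, 257.8, 26.1]
tcp_rot: [179.9, 0.0, 135.1]
ft_force: [-0.2, 0.1, 0.5]
finger_gap: 50.3
grip_force: 0.0
```

arm_command --targets '[[[0,0,0,0,0,0,-0.05],[0,0,0,0,0,0,-0.2],[0,0,0,0,0,0,-0.3],[0,0,0,0,0,0,-0.4],[0,0,0,0,0,0,-0.7],[0,0,0,0,0,0,-1],[0,0,0,0,0,0,-1]]]' --force 30

```text
time: 3.52
tool_pos: [424.1, 257.4, 25.2]
tcp_rot: [180.0, 0.0, 135.1]
ft_force: [-0.7, -0.9, 4.9]
finger_gap: 26.2
grip_force: 29.3
```

arm_command --targets '[[[0,0,0.003,0,0,0,-1],[0,0,0.005,0,0,0,-1],[0,0,0.007,0,0,0,-1],[0,0,0,0,0,0,-1]]]' --force 30

```text
time: 4.03
tool_pos: [424.6, 257.7, 40.9]
tcp_rot: [179.9, 0.0, 135.1]
ft_force: [0.1, -0.2, -1.1]
finger_gap: 26.2
grip_force: 29.5
```

```bash
python3 - <<'E'
from h import *
im=viewer.snapshot("wrist"); a=cv2.resize(im[150:450,180:480],None,fx=2,fy=2)[:,:,::-1]; cv2.imwrite("pics/w2.png",a)
s=status.sense(); print({k:s[k] for k in('time','tool_pos','ft_force','finger_gap','grip_force')})
E
```

```text
{'time': 4.075, 'tool_pos': array([424.33237892, 257.51993772,  40.48436204]), 'ft_force': array([ 0.18312241, -0.62281302, -0.06370766]), 'finger_gap': 26.269127759368086, 'grip_force': 29.53296035528183}
```

View pics/w2.png

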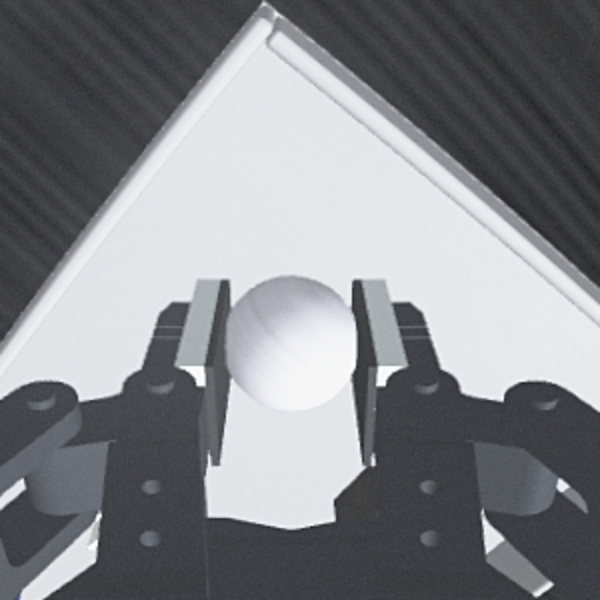

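The ball is held centrally between the pads, at about (290,343) in the crop. I'm lifting it and carrying it to the dish.

arm_command --targets '[[[0,0,0.02,0,0,0,-1],[0,0,0.025,0,0,0,-1],[0,0,0.03,0,0,0,-1],[0.003,-0.01,0.02,0,0,-0.047,-1],[0.0055,-0.025,0,0,0,-0.065,-1],[0.0075,-0.03,0,0,0,-0.065,-1],[0.0075,-0.035,0,0,0,-0.065,-1],[0.0075,-0.035,0,0,0,-0.065,-1],[0.0075,-0.035,0,0,0,-0.065,-1],[0.0075,-0.035,0,0,0,-0.065,-1]]]'

```text
time: 5.32
tool_pos: [470.0, 51.2, 134.9]
tcp_rot: [180.0, -0.0, 109.9]
ft_force: [0.6, -0.2, -0.4]
finger_gap: 26.1
grip_force: 29.6
```

arm_command --targets '[[[0.0085,-0.035,0,0,0,-0.065,-1],[0.0085,-0.035,0,0,0,-0.065,-1],[0.0085,-0.035,0,0,0,-0.065,-1],[0.0085,-0.035,0,0,0,-0.065,-1],[0.0085,-0.035,0,0,0,-0.065,-1],[0.0085,-0.035,0,0,0,-0.065,-1],[0.0085,-0.035,0,0,0,-0.065,-1],[0.0085,-0.025,0,0,0,-0.065,-1],[0.0095,-0.0253,0,0,0,-0.065,-1],[0,0,0,0,0,-0.065,-1]]]'

```text
time: 6.58
tool_pos: [547.6, -244.8, 134.6]
tcp_rot: [180.0, 0.0, 72.6]
ft_force: [-0.0, 0.3, -1.2]
finger_gap: 26.2
grip_force: 29.7
```

arm_command --targets '[[[0,0,0,0,0,0,-1],[0,0,0,0,0,0,-1]]]'

```text
time: 6.82
tool_pos: [547.3, -242.6, 134.7]
tcp_rot: [-180.0, -0.0, 72.9]
ft_force: [-0.8, 0.4, -0.6]
finger_gap: 26.1
grip_force: 29.7
```

```bash
python3 - <<'E'
from h import *
m=cam("wrist"); im=viewer.snapshot("wrist"); cv2.imwrite("pics/w3.png",im[:,:,::-1]); np.save("w3.npy",m,allow_pickle=True)
print(m['xyz']); s=status.sense(); print({k:s[k] for k in('time','tool_pos','tcp_rot','ft_force','finger_gap','grip_force','joint_pos')})
E
```

```text
[ 570.38694253 -166.82166803  259.85751973]
{'time': 6.875, 'tool_pos': array([ 547.33010352, -242.56169429,  134.8156205 ]), 'tcp_rot': array([-1.79979092e+02, -6.46988911e-03,  7.29037262e+01]), 'ft_force': array([-0.47007047,  0.09012922, -0.24905515]), 'finger_gap': 25.817926086255177, 'grip_force': 29.69310164451599, 'joint_pos': array([-2.88089116e+01,  1.19303709e+01,  9.25821258e+01,  2.15954474e-03,
        7.55092891e+01, -1.17131797e+01])}
```

View pics/w3.png

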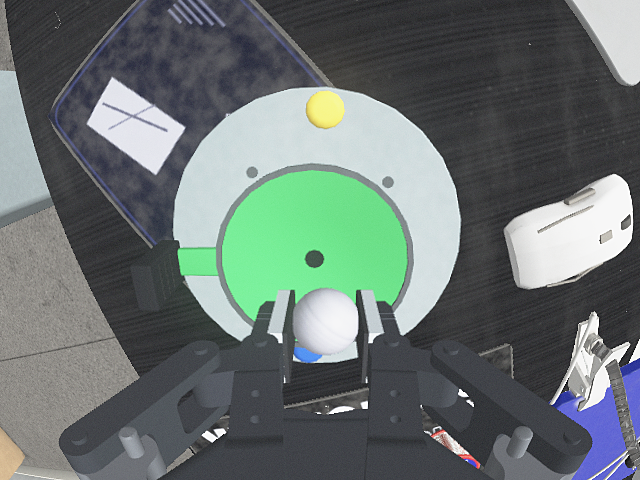

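The wrist view shows the dot at (314,259), yellow at (325,110) and the grip's top near (170,245); the ball is still gripped.

```bash
python3 - <<'E'
from h import *
m=np.load("w3.npy",allow_pickle=True).item(); im=cv2.imread("pics/w3.png"); hsv=cv2.cvtColor(im,cv2.COLOR_BGR2HSV)
def blob(mask,box):
    x0,y0,x1,y1=box; k=np.zeros_like(mask); k[y0:y1,x0:x1]=mask[y0:y1,x0:x1]
    n,l,s,c=cv2.connectedComponentsWithStats(k); i=1+np.argmax(s[1:,4]); return c[i],s[i],l==i
V=hsv[:,:,2]
d,s,_=blob((V<90).astype(np.uint8),(300,245,330,275)); print('dot',d,s,D:=onz(m,*d,47,True))
y,s,_=blob(cv2.inRange(hsv,(20,120,120),(35,255,255)),(300,80,350,135)); print('yel',y,s,onz(m,*y,14,True))
# arm centre line: green region left of the rim
g=cv2.inRange(hsv,(45,100,80),(80,255,255))
for u in (185,195,205,212):
    r=np.where(g[230:290,u])[0]+230; p=onz(m,u,(r.min()+r.max())/2,54,True); q=p-D; print(u,r.min(),r.max(),p.round(1),np.degrees(np.arctan2(q[1],q[0])),np.hypot(q[0],q[1]))
a=cv2.resize(im[220:330,110:240],None,fx=5,fy=5,interpolation=cv2.INTER_CUBIC)
a=cv2.convertScaleAbs(a,alpha=2.2); cv2.imwrite("pics/g.png",a)
E
```

```text
dot [314.44864865 258.68648649] [306 251  18  16 185] [ 539.56033119 -244.2398746    47.        ]
yel [319.12219451 114.2319202 ] [306  91  39  38 401] [ 567.64681387 -161.68093958   14.        ]
185 248 274 [ 462. -220.   54.] 162.63622685435868 81.22415241303337
195 248 274 [ 468.6 -221.9   54. ] 162.51768135451724 74.37867069092835
205 248 275 [ 474.9 -224.1   54. ] 162.6672670370265 67.70696520643513
212 248 275 [ 479.4 -225.4   54. ] 162.58306508096177 63.08226843572258
```

View pics/g.png

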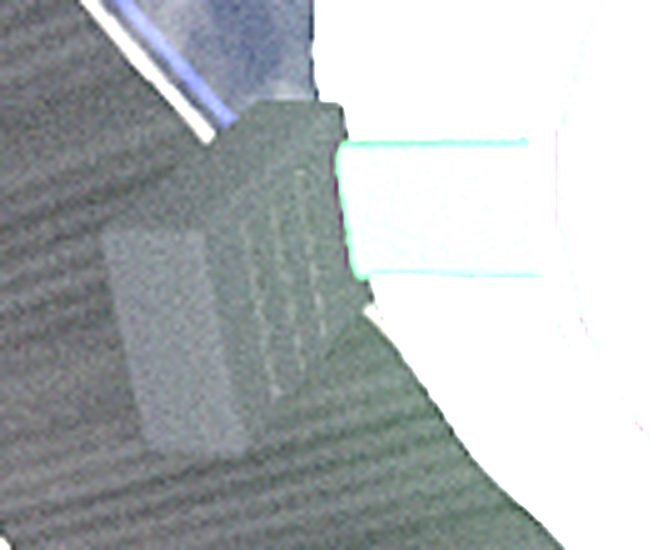

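The crop shows the grip's lighter top face centred at about (176,344), i.e. pixel (145,288.5).

```bash
python3 - <<'E'
from h import *
m=np.load("w3.npy",allow_pickle=True).item()
print(onz(m,145,288.5,93,True), onz(m,325,110,14,True))
D=np.array([540,-243.7]);
for a in (162.6,): print(D+92*np.array([np.cos(np.radians(a)),np.sin(np.radians(a))]))
E
```

```text
[ 452.12272333 -217.98386367   93.        ] [ 572.11816832 -160.13042103   14.        ]
[ 452.20988978 -216.18824711]
```

arm_command --targets '[[[-0.007,-0.001,-0.01,0,0,0,-1],[0,0,-0.02,0,0,0,-1],[0,0,-0.018,0,0,0,-1],[0,0,-0.01,0,0,0,-1],[0,0,-0.003,0,0,0,-1],[0,0,0,0,0,0,-1],[0,0,0,0,0,0,-1]]]'

```text
time: 7.75
tool_pos: [541.1, -244.3, 74.8]
tcp_rot: [179.9, 0.0, 72.8]
ft_force: [-0.2, 0.7, -0.3]
finger_gap: 25.8
grip_force: 29.7
```

arm_command --targets '[[[0,0,0,0,0,0,-0.2],[0,0,0,0,0,0,-0.1],[0,0,0,0,0,0,-0.05],[0,0,0,0,0,0,0],[0,0,0.01,0,0,0,0],[0,0,0.02,0,0,0,0],[0,0,0.03,0,0,0,0],[0,0,0.03,0,0,0,0],[0,0,0.03,0,0,0,-0.2],[0,0,0,0,0,0,-0.3]]]'

```text
time: 9.0
tool_pos: [542.6, -245.1, 199.3]
tcp_rot: [179.6, 0.1, 72.8]
ft_force: [0.2, -0.2, -0.9]
finger_gap: 30.1
grip_force: 0.0
```

arm_command --targets '[[[-0.02,0.006,0,0,0,0,-0.3],[-0.022,0.007,0,0,0,0,-0.3],[-0.022,0.007,0,0,0,0,-0.3],[-0.018,0.005,0,0,0,0,-0.3],[-0.006,0.0018,0,0,0,0,-0.3],[0,0,0,0,0,0,-0.3],[0,0,0,0,0,0,-0.3]]]'

```text
time: 9.88
tool_pos: [453.0, -217.3, 194.1]
tcp_rot: [180.0, 0.0, 72.8]
ft_force: [-0.8, -0.5, -0.5]
finger_gap: 29.7
grip_force: 0.0
```

```bash
python3 - <<'E'
from h import *
m=cam("wrist"); im=viewer.snapshot("wrist"); cv2.imwrite("pics/w4.png",im[:,:,::-1]); np.save("w4.npy",m,allow_pickle=True)
s=status.sense(); print({k:s[k] for k in('time','tool_pos','tcp_rot','ft_force','finger_gap')})
E
```

```text
{'time': 9.925, 'tool_pos': array([ 452.93066088, -217.2971574 ,  194.01577809]), 'tcp_rot': array([ 1.79992776e+02, -1.96868253e-03,  7.28160310e+01]), 'ft_force': array([0.42602606, 0.59821651, 0.16765069]), 'finger_gap': 29.820778279919473}
```

View pics/w4.png

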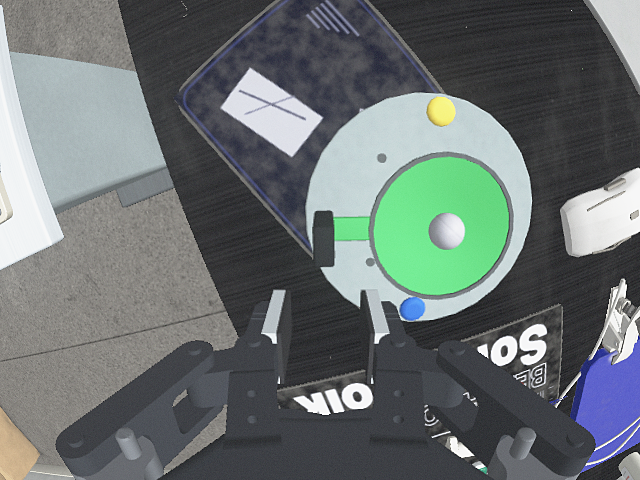

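The ball lies in the dish at (447,231). The grip's top is at about (324,240), yellow at (441,111) and blue at (412,309).

```bash
python3 - <<'E'
from h import *
m=np.load("w4.npy",allow_pickle=True).item(); im=cv2.imread("pics/w4.png")
print('ball',onz(m,447,231,61,True))
hsv=cv2.cvtColor(im,cv2.COLOR_BGR2HSV)
for lo,hi,b,n in (((18,60,120),(36,255,255),(420,90,465,130),'y'),((100,120,80),(125,255,255),(395,292,428,325),'b')):
    k=cv2.inRange(hsv,lo,hi)[b[1]:b[3],b[0]:b[2]]; r=cv2.boundingRect(k); c=(b[0]+r[0]+r[2]/2,b[1]+r[1]+r[3]/2); print(n,c,onz(m,*c,14,True))
k=cv2.inRange(hsv,(45,100,80),(80,255,255)); k[:,:365]=0
c=max(cv2.findContours(k,0,2)[0],key=cv2.contourArea); e=cv2.fitEllipse(cv2.convexHull(c)); print('rim',e,onz(m,*e[0],57,True))
V=cv2.cvtColor(im,cv2.COLOR_BGR2GRAY)[205:275,308:340]; cv2.imwrite("pics/g2.png",cv2.convertScaleAbs(cv2.resize(V,None,fx=8,fy=8,interpolation=cv2.INTER_CUBIC),alpha=3))
E
```

```text
ball [ 540.54756705 -244.18162399   61.        ]
y (441.0, 112.0) [ 571.2184486  -160.18835225   14.        ]
b (412.5, 309.0) [ 505.13820479 -329.68475069   14.        ]
rim ((440.9344177246094, 225.66648864746094), (130.01719665527344, 142.82489013671875), 39.501949310302734) [ 537.66468041 -240.15708321   57.        ]
```

View pics/g2.png

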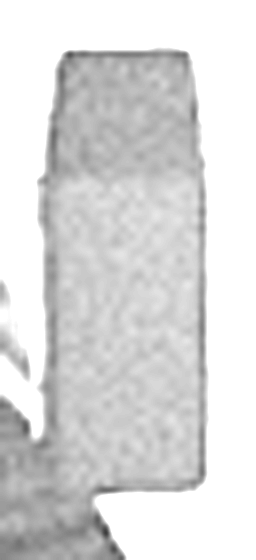

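```bash
python3 - <<'E'
from h import *
m=np.load("w4.npy",allow_pickle=True).item()
print(onz(m,323.3,246.4,93,True))
E
```

```text
[ 451.42358769 -217.43224502   93.        ]
```

arm_command --targets '[[[-0.0008,0.0004,-0.01,0,0,0,-0.39],[0,0,-0.025,0,0,0,-0.39],[0,0,-0.03,0,0,0,-0.39],[0,0,-0.025,0,0,0,-0.39],[0,0,-0.012,0,0,0,-0.39],[0,0,-0.01,0,0,0,-0.39],[0,0,-0.005,0,0,0,-0.39],[0,0,0,0,0,0,-0.39],[0,0,0,0,0,0,-0.39]]]'

```text
time: 11.05
tool_pos: [452.2, -217.1, 77.8]
tcp_rot: [179.9, 0.0, 72.8]
ft_force: [0.1, -1.2, -0.2]
finger_gap: 26.3
grip_force: 0.0
```

arm_command --targets '[[[0,0,0,0,0,0,-0.5],[0,0,0,0,0,0,-0.56],[0,0,0,0,0,0,-0.62],[0,0,0,0,0,0,-0.68],[0,0,0,0,0,0,-0.74],[0,0,0,0,0,0,-0.85],[0,0,0,0,0,0,-1],[0,0,0,0,0,0,-1]]]' --force 60

```text
time: 12.05
tool_pos: [451.8, -216.7, 77.1]
tcp_rot: [180.0, -0.0, 72.8]
ft_force: [-0.6, 3.4, 3.6]
finger_gap: 13.5
grip_force: 59.1
```

```bash
python3 - <<'E'
from h import *
s=status.sense(); print({k:s[k] for k in('time','tool_pos','tcp_rot','ft_force','wrist_torque','finger_gap','grip_force')})
m=cam("top");im=viewer.snapshot("top"); cv2.imwrite("pics/t2.png",cv2.resize(im[160:300,300:480],None,fx=4,fy=4)[:,:,::-1])
E
```

```text
{'time': 12.05, 'tool_pos': array([ 451.78194249, -216.66494404,   77.12527454]), 'tcp_rot': array([ 1.79990877e+02, -1.16230121e-02,  7.28139806e+01]), 'ft_force': array([-0.582773  ,  3.43737093,  3.58852684]), 'wrist_torque': array([ 0.48107383, -0.11054995,  0.20651803]), 'finger_gap': 13.538606929404073, 'grip_force': 59.09337401390076}
```

View pics/t2.png

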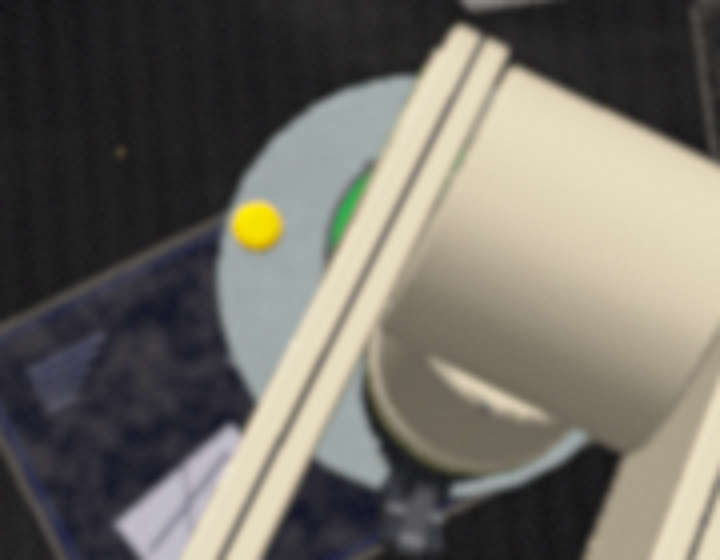

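The crop shows the gripper closed on the grip; a gap of 13.5 mm at 59 N means a firm grasp. I'm lifting gently and planning the arc.

arm_command --targets '[[[0,0,0.001,0,0,0,-1],[0,0,0.003,0,0,0,-1],[0,0,0.006,0,0,0,-1],[0,0,0.008,0,0,0,-1],[0,0,0.01,0,0,0,-1],[0,0,0.009,0,0,0,-1],[0,0,0.006,0,0,0,-1],[0,0,0.003,0,0,0,-1],[0,0,0.001,0,0,0,-1],[0,0,0,0,0,0,-1]]]'

```text
time: 13.35
tool_pos: [451.5, -216.7, 123.7]
tcp_rot: [-180.0, -0.0, 72.8]
ft_force: [-0.3, -0.3, -3.2]
finger_gap: 13.0
grip_force: 58.2
```

```bash
cat > ball.py <<'E'
from h import *
def look(name,dz):
    m=cam("wrist"); im=viewer.snapshot("wrist"); cv2.imwrite(f"pics/{name}.png",im[:,:,::-1])
    s=status.sense(); print({k:np.round(s[k],2) for k in('time','tool_pos','tcp_rot','ft_force','wrist_torque','finger_gap','grip_force')})
    z0=s['tool_pos'][2]-37+dz   # dish underside
    hsv=cv2.cvtColor(im,cv2.COLOR_RGB2HSV); g=cv2.inRange(hsv,(45,100,60),(80,255,255))
    c=max(cv2.findContours(g,0,2)[0],key=cv2.contourArea); h=np.zeros_like(g); cv2.fillPoly(h,[cv2.convexHull(c)],255)
    b=((hsv[:,:,1]<90)&(h>0)).astype(np.uint8); b=cv2.morphologyEx(b,cv2.MORPH_OPEN,np.ones((7,7)))
    n,l,st,ce=cv2.connectedComponentsWithStats(b)
    R_=s['tcp_rot'][2]-90; t=s['tool_pos'][:2]; C=t+92*np.array([np.cos(np.radians(R_)),np.sin(np.radians(R_))])
    print('dish centre by grip',C.round(1))
    for i in range(1,n):
        if st[i,4]>300: print('blob',ce[i].round(1),st[i],onz(m,*ce[i],z0+21,True).round(1))
E
python3 - <<'E'
from ball import *
look("b1",0)
m=cam("top"); print('monitor',onz(m,370,55,100),onz(m,370,55,250))
C=np.array([539.5,-244.1]); N=40; tot=-np.radians(94.1)
t=np.linspace(0,1,N+1); s=t+0; s=10*t**3-15*t**4+6*t**5; s=.5*s+.5*t if 0 else (3*t**2-2*t**3)
a=np.radians(162.8)+tot*s
p=C+92*np.c_[np.cos(a),np.sin(a)]
d=np.diff(p,axis=0)/1000; da=np.diff(a)
rows=np.c_[d.round(4),np.zeros((N,3)),da.round(4)]
print((p[-1]),rows[:,:2].sum(0),rows[:,5].sum())
for k in range(0,N,10): print([[float(r[0]),float(r[1]),0,0,0,float(r[5]),-1] for r in rows[k:k+10]])
E
```

```text
{'time': np.float64(13.4), 'tool_pos': array([ 451.48, -216.65,  123.68]), 'tcp_rot': array([-1.7997e+02, -1.0000e-02,  7.2810e+01]), 'ft_force': array([-0.39,  0.12, -2.79]), 'wrist_torque': array([ 0.07,  0.2 , -0.01]), 'finger_gap': np.float64(13.07), 'grip_force': np.float64(58.25)}
dish centre by grip [ 539.4 -243.8]
blob [519.  305.6] [ 492  277   55   58 2568] [ 539.4 -244.9  107.7]
blob [443.4 352.5] [419 341  51  26 602] [ 498.1 -257.   107.7]
monitor [ 874.0338862  -190.13676366  100.        ] [ 788.71256185 -170.04964327  250.        ]
[ 572.9191132  -158.38440706] [0.1213 0.0584] -1.6423999999999999
[[0.0001, 0.0003, 0, 0, 0, -0.003, -1], [0.0002, 0.0008, 0, 0, 0, -0.0089, -1], [0.0004, 0.0013, 0, 0, 0, -0.0144, -1], [0.0006, 0.0017, 0, 0, 0, -0.0197, -1], [0.0008, 0.0021, 0, 0, 0, -0.0246, -1], [0.001, 0.0025, 0, 0, 0, -0.0292, -1], [0.0012, 0.0028, 0, 0, 0, -0.0335, -1], [0.0015, 0.0031, 0, 0, 0, -0.0375, -1], [0.0018, 0.0033, 0, 0, 0, -0.0412, -1], [0.0021, 0.0035, 0, 0, 0, -0.0446, -1]]
[[0.0024, 0.0037, 0, 0, 0, -0.0477, -1], [0.0027, 0.0038, 0, 0, 0, -0.0505, -1], [
[... 424 characters left out ...]
0.0606, -1], [0.0053, 0.0013, 0, 0, 0, -0.0597, -1], [0.0053, 0.0009, 0, 0, 0, -0.0585, -1], [0.0052, 0.0006, 0, 0, 0, -0.0569, -1], [0.0051, 0.0003, 0, 0, 0, -0.0551, -1], [0.0049, 0.0, 0, 0, 0, -0.0529, -1], [0.0046, -0.0002, 0, 0, 0, -0.0505, -1], [0.0044, -0.0004, 0, 0, 0, -0.0477, -1]]
[[0.0041, -0.0006, 0, 0, 0, -0.0446, -1], [0.0037, -0.0007, 0, 0, 0, -0.0412, -1], [0.0034, -0.0008, 0, 0, 0, -0.0375, -1], [0.003, -0.0008, 0, 0, 0, -0.0335, -1], [0.0026, -0.0008, 0, 0, 0, -0.0292, -1], [0.0022, -0.0007, 0, 0, 0, -0.0246, -1], [0.0017, -0.0006, 0, 0, 0, -0.0197, -1], [0.0012, -0.0005, 0, 0, 0, -0.0144, -1], [0.0008, -0.0003, 0, 0, 0, -0.0089, -1], [0.0003, -0.0001, 0, 0, 0, -0.003, -1]]
```

arm_command --targets '[[[0.0001,0.0003,0,0,0,-0.003,-1],[0.0002,0.0008,0,0,0,-0.0089,-1],[0.0004,0.0013,0,0,0,-0.0144,-1],[0.0006,0.0017,0,0,0,-0.0197,-1],[0.0008,0.0021,0,0,0,-0.0246,-1],[0.001,0.0025,0,0,0,-0.0292,-1],[0.0012,0.0028,0,0,0,-0.0335,-1],[0.0015,0.0031,0,0,0,-0.0375,-1],[0.0018,0.0033,0,0,0,-0.0412,-1],[0.0021,0.0035,0,0,0,-0.0446,-1]]]'

```text
time: 14.65
tool_pos: [461.5, -195.1, 124.0]
tcp_rot: [180.0, -0.0, 58.0]
ft_force: [-0.2, -0.2, -2.7]
finger_gap: 13.4
grip_force: 58.4
```

arm_command --targets '[[[0.0024,0.0037,0,0,0,-0.0477,-1],[0.0027,0.0038,0,0,0,-0.0505,-1],[0.0031,0.0038,0,0,0,-0.0529,-1],[0.0034,0.0038,0,0,0,-0.0551,-1],[0.0037,0.0037,0,0,0,-0.0569,-1],[0.004,0.0036,0,0,0,-0.0585,-1],[0.0043,0.0034,0,0,0,-0.0597,-1],[0.0046,0.0032,0,0,0,-0.0606,-1],[0.0048,0.0029,0,0,0,-0.0612,-1],[0.005,0.0026,0,0,0,-0.0615,-1]]]'

```text
time: 15.9
tool_pos: [499.6, -160.6, 124.0]
tcp_rot: [-180.0, -0.0, 25.6]
ft_force: [-0.2, -0.2, -2.6]
finger_gap: 13.5
grip_force: 58.4
```

arm_command --targets '[[[0.0052,0.0023,0,0,0,-0.0615,-1],[0.0053,0.002,0,0,0,-0.0612,-1],[0.0053,0.0016,0,0,0,-0.0606,-1],[0.0053,0.0013,0,0,0,-0.0597,-1],[0.0053,0.0009,0,0,0,-0.0585,-1],[0.0052,0.0006,0,0,0,-0.0569,-1],[0.0051,0.0003,0,0,0,-0.0551,-1],[0.0049,0.0,0,0,0,-0.0529,-1],[0.0046,-0.0002,0,0,0,-0.0505,-1],[0.0044,-0.0004,0,0,0,-0.0477,-1]]]'

```text
time: 17.15
tool_pos: [550.3, -152.2, 124.0]
tcp_rot: [-180.0, -0.0, -6.7]
ft_force: [-0.6, -0.4, -2.0]
finger_gap: 13.4
grip_force: 58.4
```

arm_command --targets '[[[0.0041,-0.0006,0,0,0,-0.0446,-1],[0.0037,-0.0007,0,0,0,-0.0412,-1],[0.0034,-0.0008,0,0,0,-0.0375,-1],[0.003,-0.0008,0,0,0,-0.0335,-1],[0.0026,-0.0008,0,0,0,-0.0292,-1],[0.0022,-0.0007,0,0,0,-0.0246,-1],[0.0017,-0.0006,0,0,0,-0.0197,-1],[0.0012,-0.0005,0,0,0,-0.0144,-1],[0.0008,-0.0003,0,0,0,-0.0089,-1],[0.0003,-0.0001,0,0,0,-0.003,-1]]]'

```text
time: 18.4
tool_pos: [573.0, -158.4, 124.0]
tcp_rot: [-180.0, 0.0, -21.3]
ft_force: [0.1, -0.3, -2.0]
finger_gap: 13.0
grip_force: 58.4
```

arm_command --targets '[[[0,0,0,0,0,0,-1],[0,0,0,0,0,0,-1],[0,0,0,0,0,0,-1],[0,0,0,0,0,0,-1],[0,0,0,0,0,0,-1],[0,0,0,0,0,0,-1],[0,0,0,0,0,0,-1],[0,0,0,0,0,0,-1]]]'

```text
time: 19.4
tool_pos: [573.0, -158.4, 124.0]
tcp_rot: [-180.0, 0.0, -21.3]
ft_force: [0.6, -0.5, -2.1]
finger_gap: 13.3
grip_force: 58.4
```

```bash
python3 -c "
from ball import *
look('b2',0)"
```

```text
{'time': np.float64(19.45), 'tool_pos': array([ 572.99, -158.35,  124.01]), 'tcp_rot': array([-180.  ,   -0.  ,  -21.29]), 'ft_force': array([ 0.26, -0.79, -1.95]), 'wrist_torque': array([ 0.21, -0.11, -0.02]), 'finger_gap': np.float64(13.3), 'grip_force': np.float64(58.37)}
dish centre by grip [ 539.6 -244.1]
blob [518.9 305.7] [ 492  277   55   58 2555] [ 537.7 -243.5  108. ]
blob [443.8 352.7] [418 341  54  27 631] [ 528.4 -201.6  108. ]
```

```bash
python3 -c "
from bench import job
print(job.hand_in())"
```

```text
the job is handed in; nothing more can be done
None
```

I handed the job in at about 19.5 s. The arm is holding the dish level about 47 mm above the stand, centred to about 1 mm, with the grip over the yellow button and the ball at rest in the middle.

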